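# Stamp a tub tag with the spring stamp

## Task

Stamp the lot mark on the metal tub tag that lies half in the spring stamp. First slide the tag along its channel fully home against the yellow stop; then draw the red pull grip straight up until the sear catches and the striker stays up by itself, without hauling it hard into the rubber buffer above; let go of it, then press the yellow trigger so that the striker fires freely onto the tag, and leave everything else on the table where it is.

Things in the scene. Friction and masses are not known exactly. Their poses are not given: they have to be found in the camera images.
- stamp: grey bench stamp, bolted down. Origin: centre of its foot on the table, on the vertical striker axis; z up, x along the tag channel from its open mouth (nearer the robot) to the yellow stop. Foot and bed up to z 20 mm (bed x -150 to +70 mm); channel between two rails 44 mm apart, rail tops at z 28 mm. The head (x -32 to +32, y -34 to +105, z 120 to 205 mm) stands on a column at y +65 to +105 and leaves the space over the bed open at both ends
- stop_foot (a point): foot of the yellow end stop: middle of its striking face at bed height (x +30, y 0, z 20 mm in the stamp's frame); axes as the stamp's
- tag_nose (a point): middle of the lower front edge of the loose tag, the edge that must meet stop_foot when the tag is home. Tag: bright metal L, plate 120 long x 40 wide x 6 mm thick lying in the channel, 160 g; axes x towards the stop, z up
- tag_lip (a point): centre of the tag's upright lip at its outer end: 6 mm thick (x), 40 mm wide (y), 30 mm high; 117 mm behind tag_nose, 21 mm above the tag's underside. With the tag home the lip is still clear outside the head
- pull_grip (a point): centre of the red pull grip on top of the striker: block 24 mm (x) x 46 mm (y) x 40 mm high, axes as the stamp's; at rest its centre is 235 mm above the table and its underside 10 mm above the head. It can only move straight up and down
- striker (a joint): height of the striker above its rest, m; spring 0.34 N per mm, no force at rest. At rest its tip hangs 3 mm above a tag; fired, it flies past rest and hits the tag. The hidden sear holds it at some height from 20 to 44 mm, set differently each time: over the 15 mm before, the pull is up to 5 N above the spring's, then briefly below it, and the sear clicks in 2 to 3 mm above the holding height
- buffer: black rubber buffer, hidden inside the stamp's head; it begins about 4 mm above the height at which the sear will hold the striker, adds 6 N per mm to the pull and is spoilt when loaded above 16 N. When the striker is eased down after a catch it stays up and the pull falls to nothing
- trigger_pad (a point): middle of the top of the yellow trigger pad, 34 x 34 mm, at the stamp's y -100, z 148 mm, on the -y side of the head, on a lever hinged 76 mm nearer the head; axes as the stamp's at rest
- trigger (a joint): trigger lever angle, rad: 0 at rest, grows to 0.30 as the pad is pressed down (23 mm). It springs back. Once cocked, 3 to 8 N on the pad over about 5 to 15 mm trips the sear
- spare_a: a bystander, to be left alone: spare tag like the other one, on the red cutting board
- spare_b: a bystander, to be left alone: second spare tag on the cutting board
- spare_c: a bystander, to be left alone: spare tag on the table beyond the stamp's column (+y side)
- sanitizer: a bystander, to be left alone: white bottle, 64 mm across, 170 mm high
- cup: a bystander, to be left alone: steel cup, 76 mm across, 90 mm high
- tub: a bystander, to be left alone: clear open tub, 200 x 150 x 90 mm
- brush: a bystander, to be left alone: brush lying on the table to the left, nearer the robot
Not all that is in view belongs to the job. Leave any blue or brown look-alike of the part that bears tag_nose alone.

How it is judged:
On the way, in this order (a step that is already met when the one before it is completed fails the run):
1. the tag is home against the stop, nose within 5 mm, striker not yet drawn (distance between tag_nose and stop_foot below 0.005 m and value of joint striker below 0.01 m), for 0.2 s.
2. the striker is held up by the sear alone, untouched by the robot (value of joint striker above 0.016 m and contact force between each of the fingers, the arm and striker below 0.3 N), for 0.3 s.
3. the striker flies down freely onto the tag, which is home, untouched by the robot (velocity of joint striker below -0.2 m/s and distance between tag_nose and stop_foot below 0.005 m and contact force between each of the fingers, the arm and striker below 0.3 N).
At the end, for the whole second after the job is handed in: the striker has fired onto the tag and hangs at rest (within 4 mm of it), the trigger is back up (below 0.05 rad), and the tag lies still with its nose within 5 mm of the foot of the stop (distance between tag_nose and stop_foot below 0.005 m and value of joint striker between -0.004 and 0.004 m and value of joint trigger below 0.05 rad and linear speed of tag below 0.01 m/s); the robot touches nothing.
It fails at once if the rubber buffer is loaded above 16 N (contact force between buffer and striker above 16 N).
It fails at once if a bystander is moved by more than 20 mm (distance of any of spare_a, spare_b, spare_c, sanitizer, cup, tub, brush from where it was at the start of the episode above 0.02 m).
It also fails if it takes over 72 s, if anything falls off the work surface, if the arm or the gripper's body presses on something with over 40 N, if the wrist force passes 120 N, or if a joint passes its speed limit or range.

## Robot

A 7-joint arm with a two-finger parallel gripper is mounted at the origin on the work surface. World frame = base frame: x ahead of the robot, y to its left, z up, the work surface at z = 0. Lengths are in m, angles in rad, forces in N, time in s.
With the tool pointing down it reaches from about 0.425 to 0.825 m from the base axis. Payload 3.6 kg.
Tool frame: the origin (TCP) lies midway between the tips of the shut fingers; the grasp point (between the pads) lies 19 mm behind it; z points along the fingers, y is the direction in which the jaws open and shut (so a half turn about z gives the same grasp; the last joint's range is limited). The gripper opens to 85 mm and grips with 20 to 120 N. Pads are 22 mm wide; open, the fingers measure 114 mm over their backs; the gripper's body (76 mm by 85 mm) begins 54 mm behind the grasp point. The pads swing forward as they close: fully open they stand 13 mm farther back than shut.
Start: joints at [1.244, 0.615, -0.013, 1.423, 0.008, 1.103, -0.04], TCP at [0.193, -0.621, 0.231] pointing down, gripper open.
Joint ranges: [-3.12, 3.12], [-0.3, 2.06], [-1.34, 1.32], [0.26, 2.42], [-1.36, 4.5], [0.01, 1.98], [-2.84, 2.84]. Speed limits (rad/s): [2.79, 2.79, 3.14, 3.14, 3.14, 3.14, 3.14].

## Interface

Orientations are given as [roll, pitch, yaw] about the fixed x, y, z axes, in that order (R = Rz(yaw) Ry(pitch) Rx(roll)).
In Python, from bench import status, eyes, hand_in, models gives the robot as it stands. The module is installed in compiled form; this text tells all that it offers.
- The arm moves only by the tool move_arm, never from a script. Its argument "increments" is a list of rows, each an object with "delta_pos": the shift along the world's x, y, z in mm, a list of three; "rotation": the turn, a rotation vector about the world's x, y, z in rad, a list of three; "grip": the opening, from 0 (shut) to 1 (fully open). In form: [{"delta_pos": [dx, dy, dz], "rotation": [rx, ry, rz], "grip": grip}, ...]. A call has 1 to 5 rows; each row is the pose to reach, as a shift and turn from the pose commanded when the call began; what a row does not reach only later rows make up. A row lasts 1/8 s, in which the tool goes at most 62.5 mm and 10.7 degrees, less where a joint would pass 70% of its speed; a pose out of reach is approached as far as the arm can. A call with a gripper value outside its range is refused whole. The fingers move at their own pace and stop on an object; "grip_force" is the grip in N (left out, the last holds). Time passes only in rows, so rows that repeat a pose let the fingers close. It gives the time, the measured TCP pose, the force and the opening at its end, in the units of the state.
- status.observe(): the state, without advancing time (a new reading comes with each control period).
- eyes.camera(name): name is "scene" or "top" or "wrist"; returns the picture (384x512x3 uint8, red, green, blue); there is no depth.
- eyes.calibration(name): a dict with "K" (3x3 intrinsics, pixels), "eye" and "attitude" of the camera in the world. Camera axes: x right, y down, z forward; pixel columns grow to the right and rows downward; lengths in m; the calibration is good to about 2 mm. A picture is of the moment at which its call begins: read the wrist's pose just before it. calibration takes no time and is no camera call; for the wrist camera it gives the pose at the moment of the call.
- hand_in(): hands the job in, once; it reports no verdict.
Trained networks look in the newest picture that a camera, given by its name, has taken for a name from the list of things; names that differ only in an ending like _2 or _b are one class to them, and where a whole thing is asked for, a point or a joint stands for the part that bears it (a point fixed in the world has none). Each returns a list of dicts, best first, with "confidence" (0 to 1); they miss things now and then, are a little off and sometimes report something else, mostly with a low value. They report only what shows in the picture. A call takes as long as a camera call. They do not tell look-alikes from the thing itself.
- models.look_for(camera, label): "point" ([column, row] in pixels, amid what is visible of it).
- models.regions_of(camera, label): "mask" (384x512 bool, what is visible of it) and "point" ([column, row] in pixels, amid what is visible of it).
The state is a dict: "t": time; "joint_pos": joint angles; "joint_vel": joint speeds; "joint_efforts": joint torques, N m; "tcp_pos": TCP position; "tool_rot": TCP orientation; "contact_force": force on the tool from outside, world axes, zero at the start; "wrist_torque": the same for the moment, N m; "grip_width": finger opening in m.
Only numpy, scipy, OpenCV 4.12 (cv2) and the standard library are available. Lean on these libraries where they do the work, as an engineer would, in place of code of your own. Each camera call takes 0.05 s, during which the arm holds its last target.

## Working session

There is one attempt and no reset: what is moved stays moved. The work goes in short steps, Python scripts to look and compute and a tool call to move; the robot and the scene stay as the last step left them, time stands still between calls to the robot, and variables do not carry over. Pictures are saved under pics/ and viewed, and the job is handed in when it is done.

Besides the shell and the picture viewer there is one more tool, called after "Request:" as name(argument=value, ...), one argument or row to a line, values as JSON. move_arm: Moves the arm, as the interface text tells. Its arguments: {"type":"object","properties":{"increments":{"type":"array"},"grip_force":{"type":"number"}},"required":["increments"]}

```bash
mkdir -p pics; ls; python3 - <<'E'
from bench import status, eyes, models
import cv2,numpy as np
s=status.observe(); print({k:np.round(v,3).tolist() for k,v in s.items()})
for n in ["scene","top","wrist"]:
    c=eyes.calibration(n); print(n,{k:np.round(v,3).tolist() for k,v in c.items()})
    im=eyes.camera(n); cv2.imwrite(f"pics/{n}0.png",im[:,:,::-1])
E
```

```text
pics
{'t': 0.0, 'joint_pos': [1.243, 0.616, -0.013, 1.425, 0.008, 1.103, -0.04], 'joint_vel': [0.001, -0.001, 0.001, -0.001, -0.001, -0.0, 0.001], 'joint_efforts': [0.0, -46.921, 0.259, -17.103, 0.01, 0.01, -0.0], 'tcp_pos': [0.192, -0.62, 0.23], 'tool_rot': [-3.139, 0.0, 0.301], 'contact_force': [-0.078, -0.121, 0.595], 'wrist_torque': [0.0, -0.022, -0.027], 'grip_width': 0.086}
scene {'K': [[430.21, 0.0, 254.149], [0.0, 430.21, 189.243], [0.0, 0.0, 1.0]], 'eye': [1.635, 0.313, 1.545], 'attitude': [-2.419, 0.013, 1.807]}
top {'K': [[470.48, 0.0, 256.431], [0.0, 470.48, 188.657], [0.0, 0.0, 1.0]], 'eye': [0.145, 0.017, 1.769], 'attitude': [-2.968, 0.016, -1.571]}
wrist {'K': [[288.04, 0.0, 252.893], [0.0, 288.04, 190.289], [0.0, 0.0, 1.0]], 'eye': [0.265, -0.598, 0.373], 'attitude': [2.84, 0.004, -1.27]}
```

View pics/scene0.png

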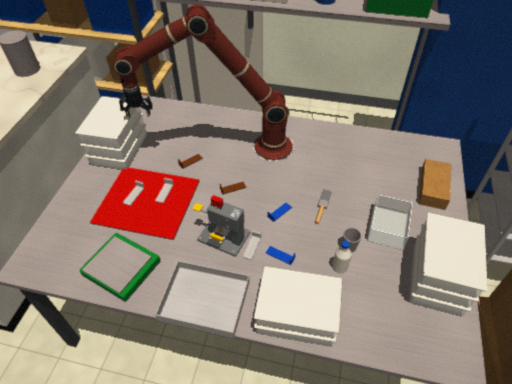

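View pics/top0.png

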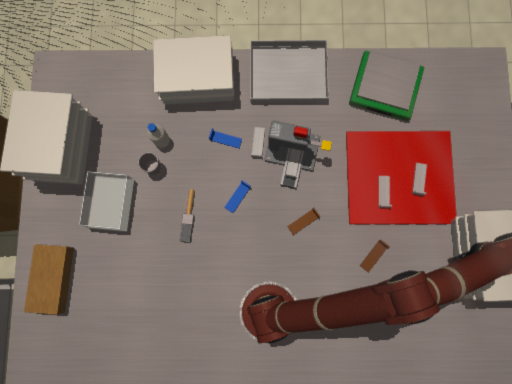

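View pics/wrist0.png

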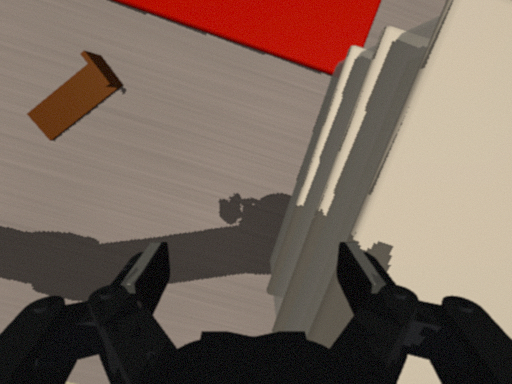

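```bash
cat > h.py <<'E'
import numpy as np,cv2
from scipy.spatial.transform import Rotation as R
from bench import status, eyes, models
def ray(n,p,c=None):
    c=c or eyes.calibration(n); K=np.array(c["K"]); 
    d=np.linalg.inv(K)@[p[0],p[1],1]; return np.array(c["eye"]),R.from_euler('xyz',c["attitude"]).as_matrix()@d
def atz(n,p,z,c=None):
    o,d=ray(n,p,c); return o+d*(z-o[2])/d[2]
def proj(n,X,c=None):
    c=c or eyes.calibration(n); q=R.from_euler('xyz',c["attitude"]).as_matrix().T@(np.array(X)-c["eye"]); q=np.array(c["K"])@q; return q[:2]/q[2]
def tri(*obs):
    A=np.zeros((3,3));b=np.zeros(3)
    for n,p in obs:
        o,d=ray(n,p); d/=np.linalg.norm(d); P=np.eye(3)-np.outer(d,d); A+=P;b+=P@o
    X=np.linalg.solve(A,b); return X,[np.round(proj(n,X)-p,1) for n,p in obs]
E
python3 - <<'E'
from h import *
for n in ["scene","top"]:
    eyes.camera(n)
    for l in ["pull_grip","trigger_pad","tag_lip","tag_nose","stop_foot","stamp"]:
        r=models.look_for(n,l); print(n,l,[(np.round(a["point"],1).tolist(),round(a["confidence"],2)) for a in r[:4]])
a=cv2.imread("pics/top0.png")[100:210,230:350]; cv2.imwrite("pics/topc.png",cv2.resize(a,None,fx=5.4,fy=5.4,interpolation=2))
a=cv2.imread("pics/scene0.png")[180:265,180:290]; cv2.imwrite("pics/scenec.png",cv2.resize(a,None,fx=7,fy=7,interpolation=2))
print(status.observe()["t"])
E
```

```text
scene pull_grip []
scene trigger_pad [([198.1, 207.4], 0.52)]
scene tag_lip [([234.0, 186.8], 0.65), ([278.9, 254.9], 0.64), ([187.2, 161.7], 0.56), ([281.9, 210.5], 0.54)]
scene tag_nose [([194.4, 161.8], 0.67), ([280.9, 252.0], 0.63), ([231.4, 190.3], 0.52), ([278.9, 215.1], 0.46)]
scene stop_foot [([224.4, 226.8], 0.73), ([339.3, 257.1], 0.5), ([252.5, 249.2], 0.27)]
scene stamp [([223.7, 226.7], 0.61)]
top pull_grip [([299.6, 133.0], 0.48), ([149.5, 163.6], 0.47)]
top trigger_pad [([321.4, 144.2], 0.49), ([108.9, 202.1], 0.38)]
top tag_lip [([223.0, 138.7], 0.82), ([239.5, 195.6], 0.75), ([304.9, 222.2], 0.59), ([294.2, 163.5], 0.57)]
top tag_nose [([295.1, 162.1], 0.7), ([371.8, 256.9], 0.62), ([302.0, 221.0], 0.6), ([239.0, 193.5], 0.58)]
top stop_foot []
top stamp [([289.8, 143.0], 0.88), ([107.0, 201.1], 0.71), ([294.6, 162.5], 0.63)]
0.85
```

View pics/topc.png

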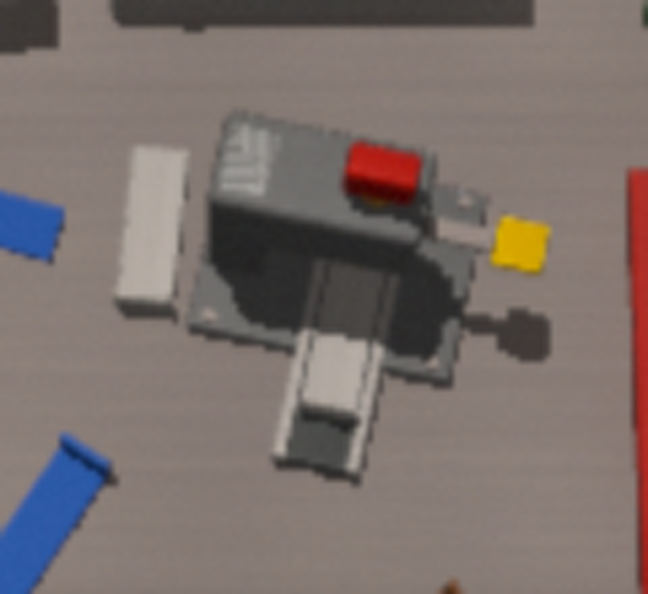

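View pics/scenec.png

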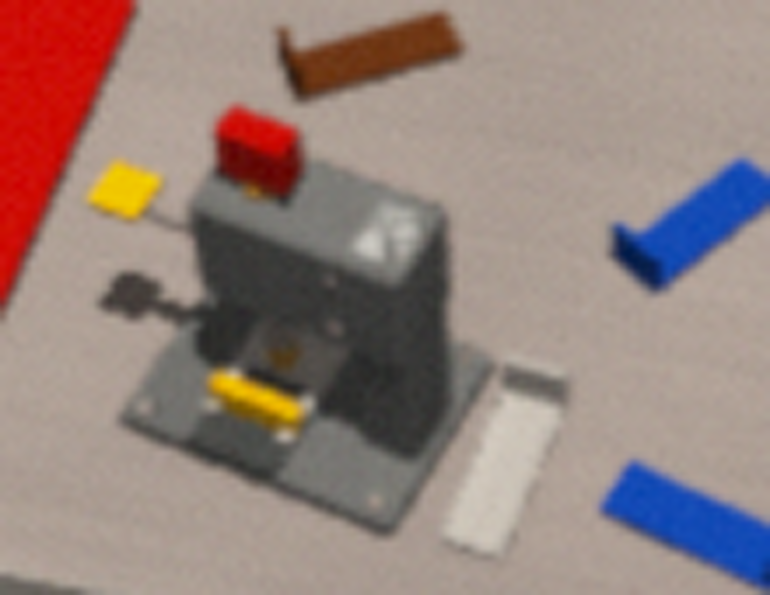

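```bash
cat > fit.py <<'E'
from h import *
from scipy.optimize import least_squares
ct=eyes.calibration("top"); cs=eyes.calibration("scene")
T=lambda u,v:((u+.5)/5.4-.5+230,(v+.5)/5.4-.5+100)
S=lambda u,v:((u+.5)/7-.5+180,(v+.5)/7-.5+180)
obs=[(ct,T(232,112),(32,105,205)),(ct,T(212,202),(-32,105,205)),(ct,T(420,240),(-32,-34,205)),(ct,T(435,152),(32,-34,205)),
(ct,T(520,244),(0,-100,148)),(ct,T(318,470),(-150,0,26)),(ct,T(386,160),(0,0,255)),
(cs,S(125,190),(0,-100,148)),(cs,S(260,150),(0,0,235)),(cs,S(443,210),(32,105,205)),(cs,S(195,210),(32,-34,205)) ,(cs,S(405,280),(32,105,205))]
obs.pop(9)
def W(q,P): return np.array([q[0],q[1],0])+R.from_euler('z',q[2]).apply(np.array(P)/1000)
def f(q): return np.concatenate([proj(0,W(q,P),c)-p for c,p,P in obs])
r=least_squares(f,[.6,-.1,-.1],loss='soft_l1')
if __name__=="__main__":
    print(r.x,np.round(r.fun.reshape(-1,2) if len(r.fun)==2*len(obs) else r.fun,1))
    print("TCPs lipz",[np.round(W(r.x,p),3) for p in [(0,0,235),(0,-100,148),(30,0,20),(-90,0,41)]])
    # tag lip top centre z=56: top crop edges
    for p in [(334,345),(330,410)]:
        X=atz("top",T(*p),.056); print("lip",X,R.from_euler('z',-r.x[2]).apply(X-[r.x[0],r.x[1],0]))
E
python3 fit.py
```

```text
[ 0.60828476 -0.10546487 -0.19617728] [[-1.5 -0.4]
 [-1.4  0.4]
 [-0.   0.9]
 [ 0.5 -0.5]
 [-0.1 -0.8]
 [ 0.1 -1. ]
 [-0.7  0.7]
 [-0.5 -0.3]
 [-0.3 -0.4]
 [-1.7 -1.3]
 [-0.6  0.1]]
TCPs lipz [array([ 0.608, -0.105,  0.235]), array([ 0.589, -0.204,  0.148]), array([ 0.638, -0.111,  0.02 ]), array([ 0.52 , -0.088,  0.041])]
lip [ 0.53964185 -0.0864202   0.056     ] [-0.07103847  0.0052994   0.056     ]
lip [ 0.49387832 -0.08308473  0.056     ] [-0.11657436 -0.0003494   0.056     ]
```

Request:
move_arm(
  increments=[
    {"delta_pos": [17,36,0],"rotation": [0,0,0.176],"grip": 0},
    {"delta_pos": [34,73,0],"rotation": [0,0,0.353],"grip": 0},
    {"delta_pos": [52,109,0],"rotation": [0,0,0.53],"grip": 0},
    {"delta_pos": [69,146,0],"rotation": [0,0,0.706],"grip": 0},
    {"delta_pos": [86,182,0],"rotation": [0,0,0.882],"grip": 0},
  ],
)

```text
t: 1.48
tcp_pos: [0.2791, -0.4376, 0.2316]
tool_rot: [3.141, 0.0, 1.189]
contact_force: [1.7, -0.6, 0.5]
grip_width: -0.0003
```

Request:
move_arm(
  increments=[
    {"delta_pos": [17,36,0],"rotation": [0,0,0.176],"grip": 0},
    {"delta_pos": [34,73,0],"rotation": [0,0,0.353],"grip": 0},
    {"delta_pos": [52,109,0],"rotation": [0,0,0.53],"grip": 0},
    {"delta_pos": [69,146,0],"rotation": [0,0,0.706],"grip": 0},
    {"delta_pos": [86,182,0],"rotation": [0,0,0.882],"grip": 0},
  ],
)

```text
t: 2.1
tcp_pos: [0.3652, -0.2558, 0.2316]
tool_rot: [3.141, 0.001, 2.07]
contact_force: [0.7, -0.7, 0.2]
grip_width: -0.0003
```

Request:
move_arm(
  increments=[
    {"delta_pos": [17,36,0],"rotation": [0,0,0.176],"grip": 0},
    {"delta_pos": [34,73,0],"rotation": [0,0,0.353],"grip": 0},
    {"delta_pos": [52,109,0],"rotation": [0,0,0.53],"grip": 0},
    {"delta_pos": [69,146,0],"rotation": [0,0,0.706],"grip": 0},
    {"delta_pos": [86,182,0],"rotation": [0,0,0.876],"grip": 0},
  ],
)

```text
t: 2.72
tcp_pos: [0.4512, -0.0738, 0.2316]
tool_rot: [-3.141, 0.001, 2.946]
contact_force: [0.5, -0.6, -0.5]
grip_width: -0.0
```

```bash
python3 - <<'E'
from h import *
s=status.observe(); print(s["joint_pos"],s["tcp_pos"],s["tool_rot"])
c=eyes.calibration("wrist");print(c["eye"],c["attitude"])
im=eyes.camera("wrist"); cv2.imwrite("pics/wrist1.png",im[:,:,::-1])
for l in ["tag_lip","tag_nose","pull_grip","trigger_pad"]: print(l,[(np.round(a["point"],1),a["confidence"]) for a in models.look_for("wrist",l)[:3]])
E
```

```text
[ 0.69519907  0.41386974 -0.80821122  1.93888417  0.36896142  0.94085132
  1.08234776] [ 0.45121795 -0.07384647  0.23160132] [-3.14113168e+00  8.76011418e-04  2.94581205e+00]
[ 0.37716576 -0.05874493  0.37424361] [ 2.83970967e+00 -1.23062684e-03  1.37449912e+00]
tag_lip [(array([448.9, 263.4]), 0.81), (array([256.6, 214.9]), 0.63), (array([186.1,  73.3]), 0.63)]
tag_nose [(array([251.6, 215. ]), 0.96), (array([184.2,  74.8]), 0.91), (array([399.7, 110.3]), 0.78)]
pull_grip []
trigger_pad []
```

View pics/wrist1.png

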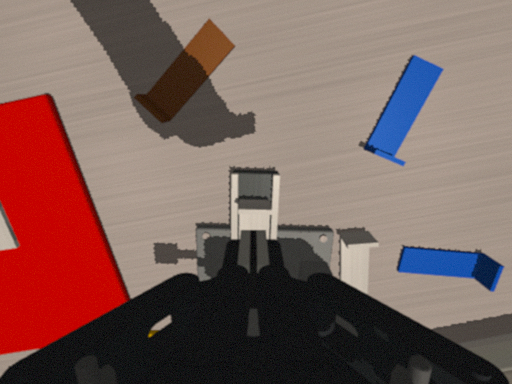

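```bash
python3 - <<'E'
from h import *
a=cv2.imread("pics/wrist1.png")[155:265,185:385]; cv2.imwrite("pics/w1c.png",cv2.resize(a,None,fx=4,fy=4,interpolation=2))
q=[0.6083,-0.1055,-0.196]
for p,z in [((232,170),.028),((278,170),.028),((255,197),.056),((255,208),.056)]:
    X=atz("wrist",p,z); print(p,np.round(R.from_euler('z',-q[2]).apply(X-[q[0],q[1],0]),4))
E
```

```text
(232, 170) [-0.1554 -0.0266  0.028 ]
(278, 170) [-0.155   0.0299  0.028 ]
(255, 197) [-0.1295  0.0013  0.056 ]
(255, 208) [-0.1159  0.0012  0.056 ]
```

View pics/w1c.png

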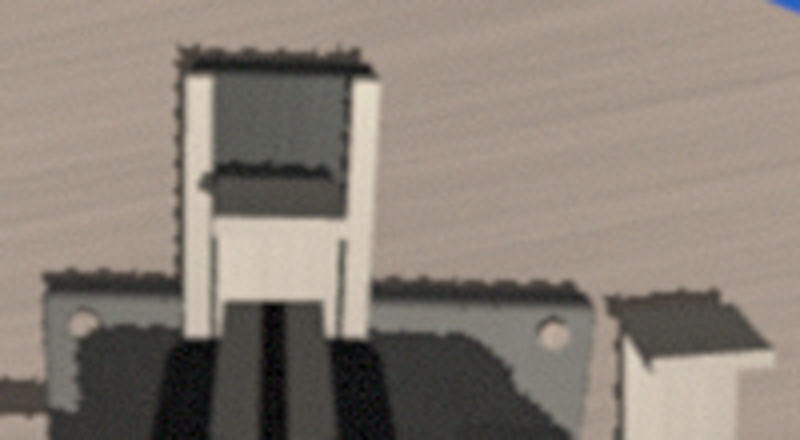

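```bash
python3 - <<'E'
from h import *
q=[0.6083,-0.1055,-0.196]
for p,z in [((231.3,173),.028),((280,173),.028),((256,198.7),.020),((255,208.9),.056),((253,228),.056)]:
    X=atz("wrist",p,z); print(p,np.round(R.from_euler('z',-q[2]).apply(X-[q[0],q[1],0]),4))
E
```

```text
(231.3, 173) [-0.1516 -0.0276  0.028 ]
(280, 173) [-0.1511  0.0325  0.028 ]
(256, 198.7) [-0.1151  0.0028  0.02  ]
(255, 208.9) [-0.1147  0.0012  0.056 ]
(253, 228) [-0.0902 -0.0013  0.056 ]
```

Request:
move_arm(
  increments=[
    {"delta_pos": [0,0,-55],"rotation": [0,0,0],"grip": 0},
    {"delta_pos": [0,0,-110],"rotation": [0,0,0],"grip": 0},
    {"delta_pos": [0,0,-160],"rotation": [0,0,0],"grip": 0},
    {"delta_pos": [0,0,-193],"rotation": [0,0,0],"grip": 0},
    {"delta_pos": [10,-2,-193],"rotation": [0,0,0],"grip": 0},
  ],
)

```text
t: 3.6
tcp_pos: [0.4582, -0.0783, 0.0366]
tool_rot: [-3.139, -0.006, 2.939]
contact_force: [-0.4, 0.4, -0.2]
grip_width: 0.0003
```

Request:
move_arm(
  increments=[
    {"delta_pos": [9,-2,0],"rotation": [0,0,0],"grip": 0},
    {"delta_pos": [17,-3,0],"rotation": [0,0,0],"grip": 0},
    {"delta_pos": [24,-5,0],"rotation": [0,0,0],"grip": 0},
    {"delta_pos": [30,-6,0],"rotation": [0,0,0],"grip": 0},
    {"delta_pos": [36,-7,0],"rotation": [0,0,0],"grip": 0},
  ],
)

```text
t: 4.22
tcp_pos: [0.4964, -0.0839, 0.0384]
tool_rot: [-3.141, -0.001, 2.941]
contact_force: [-1.8, 0.5, 0.3]
grip_width: 0.0
```

Request:
move_arm(
  increments=[
    {"delta_pos": [3,-1,0],"rotation": [0,0,0],"grip": 0},
    {"delta_pos": [6,-1,0],"rotation": [0,0,0],"grip": 0},
  ],
)

```text
t: 4.47
tcp_pos: [0.5024, -0.0848, 0.0382]
tool_rot: [-3.141, -0.001, 2.941]
contact_force: [-1.6, -0.5, 0.5]
grip_width: -0.0002
```

Request:
move_arm(
  increments=[
    {"delta_pos": [2,-0.4,0],"rotation": [0,0,0],"grip": 0},
    {"delta_pos": [4,-0.8,0],"rotation": [0,0,0],"grip": 0},
  ],
)

```text
t: 4.72
tcp_pos: [0.5067, -0.0855, 0.0382]
tool_rot: [-3.142, -0.0, 2.941]
contact_force: [-0.6, 0.8, -0.4]
grip_width: 0.0003
```

Request:
move_arm(
  increments=[
    {"delta_pos": [1.5,-0.3,0],"rotation": [0,0,0],"grip": 0},
    {"delta_pos": [3,-0.6,0],"rotation": [0,0,0],"grip": 0},
  ],
)

```text
t: 4.97
tcp_pos: [0.5097, -0.0862, 0.0382]
tool_rot: [-3.142, -0.0, 2.941]
contact_force: [-1.0, 0.3, -0.2]
grip_width: -0.0004
```

Request:
move_arm(
  increments=[
    {"delta_pos": [1.5,-0.3,0],"rotation": [0,0,0],"grip": 0},
    {"delta_pos": [3,-0.6,0],"rotation": [0,0,0],"grip": 0},
  ],
)

```text
t: 5.22
tcp_pos: [0.5102, -0.0864, 0.0381]
tool_rot: [-3.14, -0.005, 2.941]
contact_force: [-6.6, 1.6, 4.2]
grip_width: 0.0001
```

Request:
move_arm(
  increments=[
    {"delta_pos": [1.5,-0.3,0],"rotation": [0,0,0],"grip": 0},
    {"delta_pos": [3,-0.6,0],"rotation": [0,0,0],"grip": 0},
  ],
)

```text
t: 5.48
tcp_pos: [0.5102, -0.0865, 0.0378]
tool_rot: [-3.139, -0.011, 2.941]
contact_force: [-10.8, 2.9, 8.5]
grip_width: 0.0003
```

Request:
move_arm(
  increments=[
    {"delta_pos": [-5,1,0],"rotation": [0,0,0],"grip": 0},
    {"delta_pos": [-25,5,0],"rotation": [0,0,0],"grip": 0},
    {"delta_pos": [-55,11,10],"rotation": [0,0,0],"grip": 0},
    {"delta_pos": [-60,12,70],"rotation": [0,0,0],"grip": 0.5},
    {"delta_pos": [-60,12,130],"rotation": [0,0,0],"grip": 1},
  ],
)

```text
t: 6.1
tcp_pos: [0.456, -0.0754, 0.1699]
tool_rot: [3.141, 0.001, 2.942]
contact_force: [1.2, -0.6, 1.3]
grip_width: 0.0357
```

Request:
move_arm(
  increments=[
    {"delta_pos": [0,0,60],"rotation": [0,0,0],"grip": 1},
    {"delta_pos": [0,0,120],"rotation": [0,0,0],"grip": 1},
    {"delta_pos": [0,0,160],"rotation": [0,0,0],"grip": 1},
    {"delta_pos": [0,0,160],"rotation": [0,0,0],"grip": 1},
  ],
)

```text
t: 6.6
tcp_pos: [0.4585, -0.0752, 0.332]
tool_rot: [-3.141, 0.011, 2.94]
contact_force: [-0.6, 1.0, -1.3]
grip_width: 0.0853
```

```bash
python3 - <<'E'
from h import *
s=status.observe(); print(s["tcp_pos"],s["tool_rot"])
for n in ["wrist","top","scene"]:
  im=eyes.camera(n); cv2.imwrite(f"pics/{n}2.png",im[:,:,::-1])
a=cv2.imread("pics/top2.png")[100:210,230:350]; a=cv2.resize(a,None,fx=3.3,fy=3.3,interpolation=2)
b=cv2.imread("pics/scene2.png")[180:265,180:290]; b=cv2.resize(b,None,fx=3.9,fy=3.9,interpolation=2)
h=min(a.shape[0],b.shape[0]); cv2.imwrite("pics/ts2.png",np.hstack([a[:h],b[:h]])[:, :800])
E
```

```text
[ 0.45850152 -0.07523562  0.33197853] [-3.1414788   0.01075266  2.94026519]
```

View pics/wrist2.png

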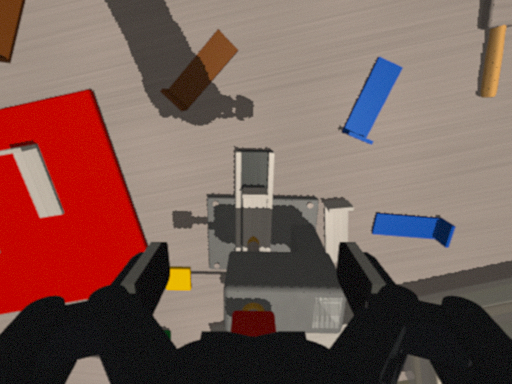

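View pics/ts2.png

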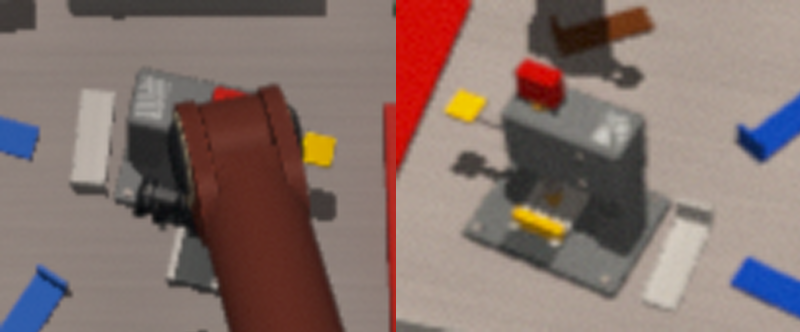

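```bash
python3 - <<'E'
from h import *
a=cv2.imread("pics/wrist2.png")[180:340,150:350]; cv2.imwrite("pics/w2c.png",cv2.resize(a,None,fx=3.7,fy=3.7,interpolation=2))
E
```

```text
(no output)
```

View pics/w2c.png

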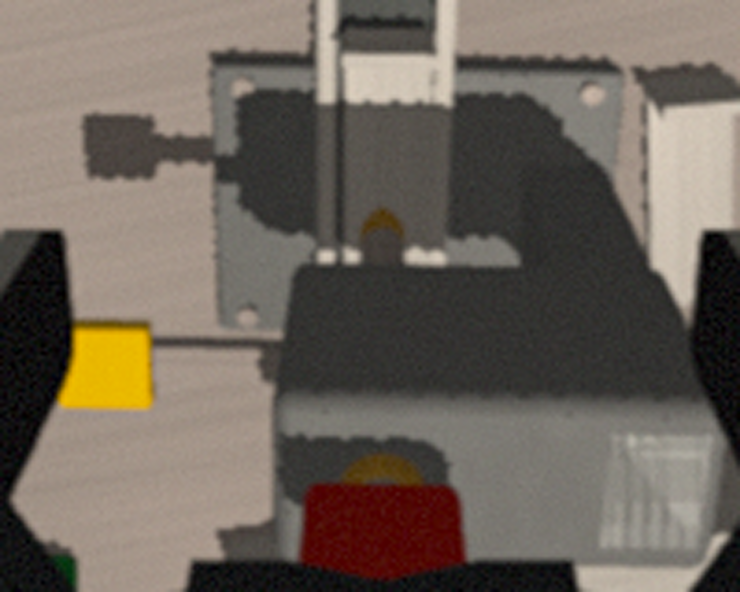

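```bash
python3 - <<'E'
from h import *
from scipy.optimize import least_squares
c=eyes.calibration("wrist")
T=lambda u,v:((u+.5)/3.7-.5+150,(v+.5)/3.7-.5+180)
q=[0.6083,-0.1055,-0.196]
obs=[((305,487),(-12,-23,215)),((460,487),(-12,23,215)),((277,395),(-32,-34,205)),((718,400),(-32,105,205)),((151,326),(-17,-83,148)),((152,408),(17,-83,148)),((303,266),(-32,-34,120))]
for p,P in obs+[((388,52),(-90,0,56)),((388,25),(-90,0,20))]:
    X=atz("wrist",T(*p),P[2]/1000,c); print(p,P,np.round(1000*R.from_euler('z',-q[2]).apply(X-[q[0],q[1],0]),1))
W=lambda q,P: np.array([q[0],q[1],0])+R.from_euler('z',q[2]).apply(np.array(P)/1000)
r=least_squares(lambda q:np.concatenate([proj(0,W(q,P),c)-T(*p) for p,P in obs]),q,loss='soft_l1'); print(r.x,r.cost)
for P in [(0,0,235),(0,-100,148)]: print(W(r.x,P))
E
```

```text
(305, 487) (-12, -23, 215) [-17.4 -23.  215. ]
(460, 487) (-12, 23, 215) [-17.1  21.7 215. ]
(277, 395) (-32, -34, 205) [-41.2 -31.1 205. ]
(718, 400) (-32, 105, 205) [-38.7  97.2 205. ]
(151, 326) (-17, -83, 148) [-28.4 -80.4 148. ]
(152, 408) (17, -83, 148) [  4.8 -82.3 148. ]
(303, 266) (-32, -34, 120) [-35.7 -29.7 120. ]
(388, 52) (-90, 0, 56) [-97.6   2.3  56. ]
(388, 25) (-90, 0, 20) [-98.5   2.5  20. ]
[ 0.60135962 -0.10372573 -0.23416244] 18.325140157568654
[ 0.60135962 -0.10372573  0.235     ]
[ 0.57815678 -0.20099663  0.148     ]
```

```bash
python3 - <<'E'
from h import *
print(status.observe()["tcp_pos"],status.observe()["tool_rot"]);c=eyes.calibration("wrist")
im=eyes.camera("wrist")[:,:,::-1]; cv2.imwrite("pics/wrist3.png",im); np.save("c3.npy",c)
a=im[180:340,150:350]; cv2.imwrite("pics/w3c.png",cv2.resize(a,None,fx=3.7,fy=3.7,interpolation=2))
E
```

```text
[ 0.45528917 -0.07577921  0.3274739 ] [-3.14097789e+00 -7.57895559e-04  2.94061237e+00]
```

View pics/w3c.png

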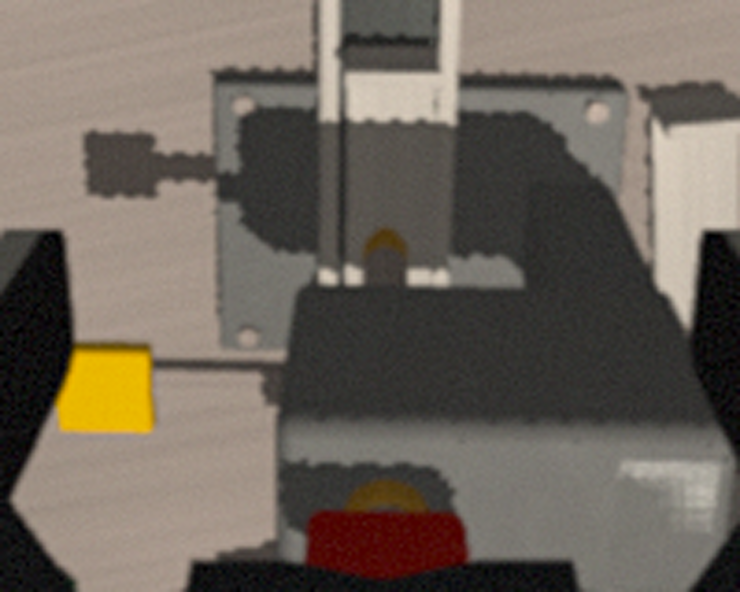

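```bash
python3 - <<'E'
from h import *
from scipy.optimize import least_squares
c=np.load("c3.npy",allow_pickle=True).item()
T=lambda u,v:((u+.5)/3.7-.5+150,(v+.5)/3.7-.5+180)
q=[0.6083,-0.1055,-0.196]
obs=[((309,513),(-12,-23,215)),((466,515),(-12,23,215)),((281,421),(-32,-34,205)),((733,424),(-32,105,205)),((151,349),(-17,-83,148)),((153,432),(17,-83,148)),((303,287),(-32,-34,120))]
for p,P in obs+[((390,70),(-90,0,56)),((390,40),(-90,0,20))]:
    X=atz("wrist",T(*p),P[2]/1000,c); print(p,P,np.round(1000*R.from_euler('z',-q[2]).apply(X-[q[0],q[1],0]),1))
W=lambda q,P: np.array([q[0],q[1],0])+R.from_euler('z',q[2]).apply(np.array(P)/1000)
r=least_squares(lambda q:np.concatenate([proj(0,W(q,P),c)-T(*p) for p,P in obs]),q,loss='soft_l1'); print(r.x,r.cost)
for P in [(0,0,235),(0,-100,148)]: print(W(r.x,P),W(q,P))
E
```

```text
(309, 513) (-12, -23, 215) [ -8.3 -22.1 215. ]
(466, 515) (-12, 23, 215) [ -7.3  23.6 215. ]
(281, 421) (-32, -34, 205) [-32.3 -30.3 205. ]
(733, 424) (-32, 105, 205) [-30.4 102.3 205. ]
(151, 349) (-17, -83, 148) [-19.3 -81.  148. ]
(153, 432) (17, -83, 148) [ 14.8 -82.7 148. ]
(303, 287) (-32, -34, 120) [-26.9 -29.9 120. ]
(390, 70) (-90, 0, 56) [-89.8   3.1  56. ]
(390, 40) (-90, 0, 20) [-91.6   3.4  20. ]
[ 0.61066582 -0.10517919 -0.23758227] 12.223107490395485
[ 0.61066582 -0.10517919  0.235     ] [ 0.6083 -0.1055  0.235 ]
[ 0.58713047 -0.20237018  0.148     ] [ 0.58882525 -0.20358534  0.148     ]
```

Request:
move_arm(
  increments=[
    {"delta_pos": [45,-8,0],"rotation": [0,0,0],"grip": 1},
    {"delta_pos": [95,-17,0],"rotation": [0,0,0],"grip": 1},
    {"delta_pos": [135,-25,0],"rotation": [0,0,0],"grip": 1},
    {"delta_pos": [153,-28,0],"rotation": [0,0,0],"grip": 1},
    {"delta_pos": [153,-28,0],"rotation": [0,0,0],"grip": 1},
  ],
)

```text
t: 7.42
tcp_pos: [0.6089, -0.1034, 0.3256]
tool_rot: [3.141, -0.004, 2.941]
contact_force: [0.0, 0.3, 0.2]
grip_width: 0.0852
```

```bash
python3 - <<'E'
from h import *
for n in ["wrist","scene"]:
  im=eyes.camera(n)[:,:,::-1]; cv2.imwrite(f"pics/{n}4.png",im)
b=cv2.imread("pics/scene4.png")[140:265,160:290]; cv2.imwrite("pics/s4.png",cv2.resize(b,None,fx=4.5,fy=4.5,interpolation=2))
print(status.observe()["tcp_pos"])
E
```

```text
[ 0.60775161 -0.1029327   0.32712466]
```

View pics/s4.png

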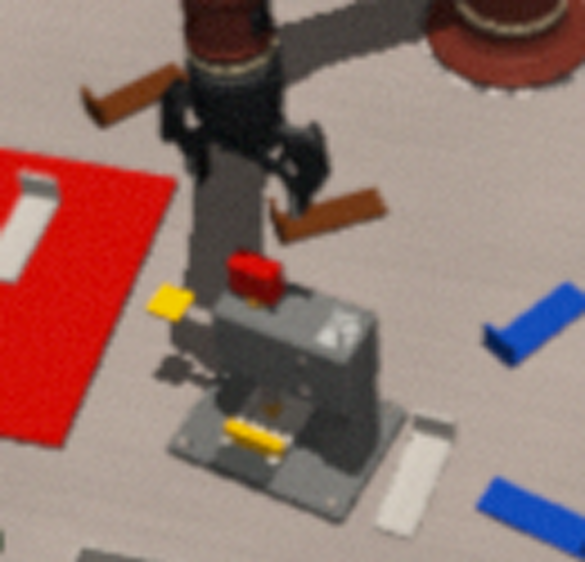

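View pics/wrist4.png

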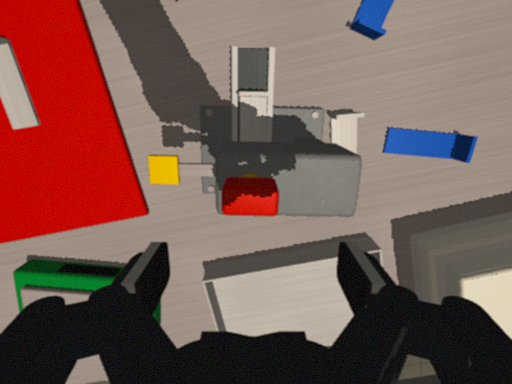

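```bash
python3 - <<'E'
from h import *
print(status.observe()["tcp_pos"],status.observe()["tool_rot"])
c=eyes.calibration("wrist")
for p,z in [((164,170.5),.148),((249.5,202),.255),((249.7,215),.255),((249.5,190),.255),((249.5,178),.215)]: print(p,np.round(atz("wrist",p,z,c),4))
a=cv2.imread("pics/wrist4.png")[130:230,140:290]; cv2.imwrite("pics/w4c.png",cv2.resize(a,None,fx=5,fy=5,interpolation=2))
E
```

```text
[ 0.60775161 -0.1029327   0.32712466] [-3.14145671e+00 -2.66808444e-03  2.94181645e+00]
(164, 170.5) [ 0.5878 -0.2019  0.148 ]
(249.5, 202) [ 0.6081 -0.1051  0.255 ]
(249.7, 215) [ 0.6189 -0.1072  0.255 ]
(249.5, 190) [ 0.5983 -0.1031  0.255 ]
(249.5, 178) [ 0.599  -0.1036  0.215 ]
```

View pics/w4c.png

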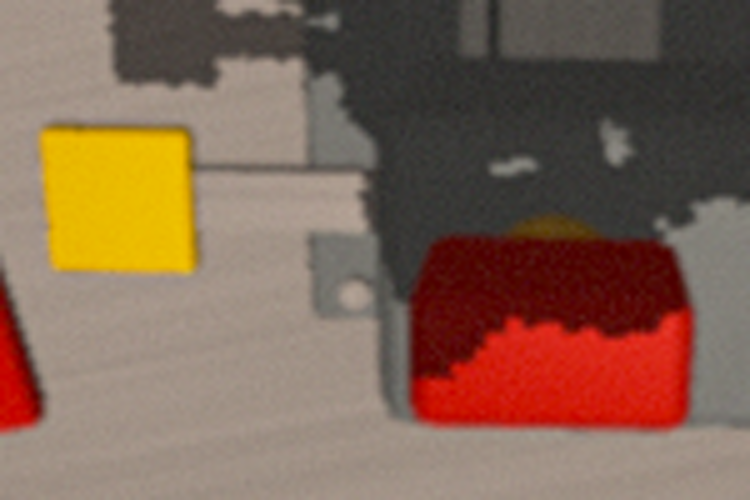

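Request:
move_arm(
  increments=[
    {"delta_pos": [0,-2,-40],"rotation": [0,0,0],"grip": 1},
    {"delta_pos": [0,-2,-80],"rotation": [0,0,0],"grip": 1},
    {"delta_pos": [0,-2,-100],"rotation": [0,0,0],"grip": 1},
    {"delta_pos": [0,-2,-108],"rotation": [0,0,0],"grip": 1},
    {"delta_pos": [0,-2,-108],"rotation": [0,0,0],"grip": 1},
  ],
)

```text
t: 8.15
tcp_pos: [0.6082, -0.1054, 0.2207]
tool_rot: [-3.141, 0.0, 2.941]
contact_force: [-0.1, 0.3, -0.3]
grip_width: 0.0854
```

Request:
move_arm(
  increments=[
    {"delta_pos": [0,0,0],"rotation": [0,0,0],"grip": 0.5},
    {"delta_pos": [0,0,0],"rotation": [0,0,0],"grip": 0.4},
    {"delta_pos": [0,0,0],"rotation": [0,0,0],"grip": 0.4},
    {"delta_pos": [0,0,0],"rotation": [0,0,0],"grip": 0.4},
  ],
  grip_force=60,
)

```text
t: 8.65
tcp_pos: [0.6089, -0.106, 0.2206]
tool_rot: [-3.141, 0.001, 2.939]
contact_force: [-0.2, -1.0, 0.9]
grip_width: 0.0452
```

```bash
python3 - <<'E'
from h import *
s=status.observe();print(s["tcp_pos"],s["contact_force"],s["grip_width"])
for n in ["wrist","scene"]:
  im=eyes.camera(n)[:,:,::-1]; cv2.imwrite(f"pics/{n}5.png",im)
b=cv2.imread("pics/scene5.png")[160:265,180:280]; b=cv2.resize(b,None,fx=3.8,fy=3.8,interpolation=2); w=cv2.imread("pics/wrist5.png")[:,60:460]
cv2.imwrite("pics/s5.png",np.hstack([b[:384],w]))
E
```

```text
[ 0.60885307 -0.10598568  0.22058268] [-0.23497208 -0.97387886  0.8932544 ] 0.045215021159420096
```

View pics/s5.png

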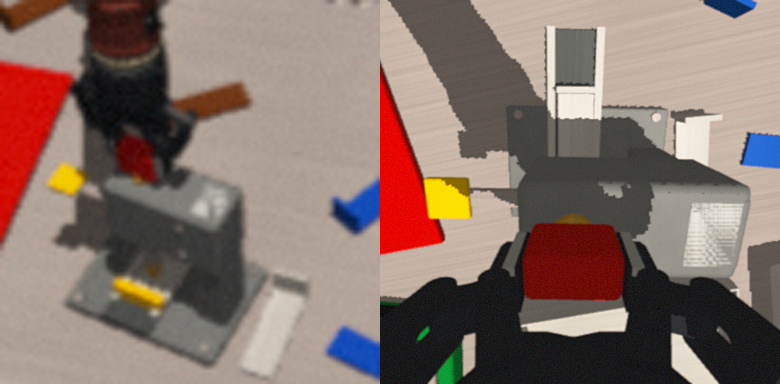

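Request:
move_arm(
  increments=[
    {"delta_pos": [0,0,0],"rotation": [0,0,0],"grip": 0.3},
    {"delta_pos": [0,0,2],"rotation": [0,0,0],"grip": 0.3},
    {"delta_pos": [0,0,4],"rotation": [0,0,0],"grip": 0.3},
    {"delta_pos": [0,0,6],"rotation": [0,0,0],"grip": 0.3},
    {"delta_pos": [0,0,6],"rotation": [0,0,0],"grip": 0.3},
  ],
  grip_force=70,
)

```text
t: 9.38
tcp_pos: [0.6088, -0.1059, 0.2263]
tool_rot: [-3.141, 0.001, 2.94]
contact_force: [2.5, -3.7, -1.9]
grip_width: 0.045
```

Request:
move_arm(
  increments=[
    {"delta_pos": [0,0,2],"rotation": [0,0,0],"grip": 0.3},
    {"delta_pos": [0,0,4],"rotation": [0,0,0],"grip": 0.3},
    {"delta_pos": [0,0,6],"rotation": [0,0,0],"grip": 0.3},
    {"delta_pos": [0,0,6],"rotation": [0,0,0],"grip": 0.3},
  ],
)

```text
t: 9.88
tcp_pos: [0.6088, -0.106, 0.2323]
tool_rot: [-3.141, 0.001, 2.94]
contact_force: [3.1, -3.6, -3.1]
grip_width: 0.045
```

Request:
move_arm(
  increments=[
    {"delta_pos": [0,0,1],"rotation": [0,0,0],"grip": 0.3},
    {"delta_pos": [0,0,2],"rotation": [0,0,0],"grip": 0.3},
    {"delta_pos": [0,0,2],"rotation": [0,0,0],"grip": 0.3},
  ],
)

```text
t: 10.25
tcp_pos: [0.6088, -0.106, 0.2331]
tool_rot: [-3.141, -0.0, 2.94]
contact_force: [5.3, -4.6, -7.8]
grip_width: 0.0453
```

Request:
move_arm(
  increments=[
    {"delta_pos": [0,0,1],"rotation": [0,0,0],"grip": 0.3},
    {"delta_pos": [0,0,2],"rotation": [0,0,0],"grip": 0.3},
    {"delta_pos": [0,0,2],"rotation": [0,0,0],"grip": 0.3},
  ],
)

```text
t: 10.62
tcp_pos: [0.6088, -0.1059, 0.2348]
tool_rot: [-3.141, -0.0, 2.94]
contact_force: [6.1, -4.3, -8.6]
grip_width: 0.0454
```

Request:
move_arm(
  increments=[
    {"delta_pos": [0,0,1],"rotation": [0,0,0],"grip": 0.3},
    {"delta_pos": [0,0,2],"rotation": [0,0,0],"grip": 0.3},
    {"delta_pos": [0,0,2],"rotation": [0,0,0],"grip": 0.3},
  ],
)

```text
t: 11.0
tcp_pos: [0.6088, -0.106, 0.2366]
tool_rot: [-3.141, -0.0, 2.94]
contact_force: [5.0, -2.7, -9.2]
grip_width: 0.0449
```

Request:
move_arm(
  increments=[
    {"delta_pos": [0,0,1],"rotation": [0,0,0],"grip": 0.3},
    {"delta_pos": [0,0,2],"rotation": [0,0,0],"grip": 0.3},
    {"delta_pos": [0,0,2],"rotation": [0,0,0],"grip": 0.3},
  ],
)

```text
t: 11.38
tcp_pos: [0.6088, -0.1059, 0.2384]
tool_rot: [-3.141, -0.001, 2.941]
contact_force: [6.1, -2.7, -9.0]
grip_width: 0.0449
```

Request:
move_arm(
  increments=[
    {"delta_pos": [0,0,1],"rotation": [0,0,0],"grip": 0.3},
    {"delta_pos": [0,0,2],"rotation": [0,0,0],"grip": 0.3},
    {"delta_pos": [0,0,2],"rotation": [0,0,0],"grip": 0.3},
  ],
)

```text
t: 11.75
tcp_pos: [0.6088, -0.1059, 0.2403]
tool_rot: [-3.141, -0.001, 2.941]
contact_force: [6.0, -2.9, -10.9]
grip_width: 0.0449
```

Request:
move_arm(
  increments=[
    {"delta_pos": [0,0,1],"rotation": [0,0,0],"grip": 0.3},
    {"delta_pos": [0,0,1],"rotation": [0,0,0],"grip": 0.3},
  ],
)

```text
t: 12.0
tcp_pos: [0.6088, -0.1059, 0.2412]
tool_rot: [-3.141, -0.001, 2.941]
contact_force: [6.6, -2.2, -10.9]
grip_width: 0.0451
```

Request:
move_arm(
  increments=[
    {"delta_pos": [0,0,1],"rotation": [0,0,0],"grip": 0.3},
    {"delta_pos": [0,0,1],"rotation": [0,0,0],"grip": 0.3},
  ],
)

```text
t: 12.25
tcp_pos: [0.6088, -0.106, 0.2422]
tool_rot: [-3.141, -0.001, 2.941]
contact_force: [6.0, -3.7, -10.6]
grip_width: 0.045
```

Request:
move_arm(
  increments=[
    {"delta_pos": [0,0,1],"rotation": [0,0,0],"grip": 0.3},
    {"delta_pos": [0,0,1],"rotation": [0,0,0],"grip": 0.3},
  ],
)

```text
t: 12.5
tcp_pos: [0.6088, -0.1059, 0.2434]
tool_rot: [-3.141, -0.001, 2.941]
contact_force: [5.0, -3.6, -9.7]
grip_width: 0.0454
```

Request:
move_arm(
  increments=[
    {"delta_pos": [0,0,1],"rotation": [0,0,0],"grip": 0.3},
    {"delta_pos": [0,0,1],"rotation": [0,0,0],"grip": 0.3},
  ],
)

```text
t: 12.75
tcp_pos: [0.6088, -0.1059, 0.2445]
tool_rot: [-3.141, -0.001, 2.941]
contact_force: [5.3, -2.7, -8.7]
grip_width: 0.0449
```

Request:
move_arm(
  increments=[
    {"delta_pos": [0,0,1],"rotation": [0,0,0],"grip": 0.3},
    {"delta_pos": [0,0,1],"rotation": [0,0,0],"grip": 0.3},
  ],
)

```text
t: 13.0
tcp_pos: [0.6088, -0.106, 0.2456]
tool_rot: [-3.141, -0.0, 2.941]
contact_force: [5.6, -3.5, -9.9]
grip_width: 0.0448
```

Request:
move_arm(
  increments=[
    {"delta_pos": [0,0,1],"rotation": [0,0,0],"grip": 0.3},
    {"delta_pos": [0,0,1],"rotation": [0,0,0],"grip": 0.3},
  ],
)

```text
t: 13.25
tcp_pos: [0.6088, -0.106, 0.2467]
tool_rot: [-3.141, -0.0, 2.941]
contact_force: [4.8, -3.4, -9.0]
grip_width: 0.0452
```

Request:
move_arm(
  increments=[
    {"delta_pos": [0,0,1],"rotation": [0,0,0],"grip": 0.3},
    {"delta_pos": [0,0,1],"rotation": [0,0,0],"grip": 0.3},
  ],
)

```text
t: 13.5
tcp_pos: [0.6088, -0.106, 0.2478]
tool_rot: [-3.141, -0.0, 2.94]
contact_force: [6.0, -3.3, -8.1]
grip_width: 0.0449
```

Request:
move_arm(
  increments=[
    {"delta_pos": [0,0,1],"rotation": [0,0,0],"grip": 0.3},
    {"delta_pos": [0,0,1],"rotation": [0,0,0],"grip": 0.3},
  ],
)

```text
t: 13.75
tcp_pos: [0.6088, -0.106, 0.2486]
tool_rot: [-3.141, -0.0, 2.941]
contact_force: [5.5, -3.6, -8.9]
grip_width: 0.0451
```

Request:
move_arm(
  increments=[
    {"delta_pos": [0,0,0.7],"rotation": [0,0,0],"grip": 0.3},
    {"delta_pos": [0,0,0.7],"rotation": [0,0,0],"grip": 0.3},
  ],
)

```text
t: 14.0
tcp_pos: [0.6088, -0.1059, 0.2493]
tool_rot: [-3.141, -0.0, 2.941]
contact_force: [6.2, -3.3, -8.9]
grip_width: 0.0454
```

Request:
move_arm(
  increments=[
    {"delta_pos": [0,0,0.7],"rotation": [0,0,0],"grip": 0.3},
    {"delta_pos": [0,0,0.7],"rotation": [0,0,0],"grip": 0.3},
  ],
)

```text
t: 14.25
tcp_pos: [0.6088, -0.106, 0.25]
tool_rot: [-3.141, -0.0, 2.94]
contact_force: [4.5, -3.7, -8.2]
grip_width: 0.0451
```

Request:
move_arm(
  increments=[
    {"delta_pos": [0,0,0.7],"rotation": [0,0,0],"grip": 0.3},
    {"delta_pos": [0,0,0.7],"rotation": [0,0,0],"grip": 0.3},
  ],
)

```text
t: 14.5
tcp_pos: [0.6088, -0.1059, 0.2506]
tool_rot: [-3.141, -0.0, 2.941]
contact_force: [6.1, -3.1, -9.2]
grip_width: 0.045
```

Request:
move_arm(
  increments=[
    {"delta_pos": [0,0,0.6],"rotation": [0,0,0],"grip": 0.3},
    {"delta_pos": [0,0,0.6],"rotation": [0,0,0],"grip": 0.3},
  ],
)

```text
t: 14.75
tcp_pos: [0.6088, -0.106, 0.2513]
tool_rot: [-3.141, -0.0, 2.941]
contact_force: [5.2, -3.8, -8.5]
grip_width: 0.0453
```

Request:
move_arm(
  increments=[
    {"delta_pos": [0,0,0.6],"rotation": [0,0,0],"grip": 0.3},
    {"delta_pos": [0,0,0.6],"rotation": [0,0,0],"grip": 0.3},
  ],
)

```text
t: 15.0
tcp_pos: [0.6088, -0.106, 0.252]
tool_rot: [-3.141, -0.0, 2.941]
contact_force: [5.5, -3.9, -9.0]
grip_width: 0.0453
```

Request:
move_arm(
  increments=[
    {"delta_pos": [0,0,0.6],"rotation": [0,0,0],"grip": 0.3},
    {"delta_pos": [0,0,0.6],"rotation": [0,0,0],"grip": 0.3},
  ],
)

```text
t: 15.25
tcp_pos: [0.6088, -0.106, 0.2523]
tool_rot: [-3.141, -0.0, 2.941]
contact_force: [6.8, -3.1, -10.4]
grip_width: 0.045
```

Request:
move_arm(
  increments=[
    {"delta_pos": [0,0,0.6],"rotation": [0,0,0],"grip": 0.3},
    {"delta_pos": [0,0,0.6],"rotation": [0,0,0],"grip": 0.3},
  ],
)

```text
t: 15.5
tcp_pos: [0.6088, -0.106, 0.2527]
tool_rot: [-3.141, -0.001, 2.941]
contact_force: [6.1, -3.8, -10.2]
grip_width: 0.0449
```

Request:
move_arm(
  increments=[
    {"delta_pos": [0,0,-1.5],"rotation": [0,0,0],"grip": 0.3},
    {"delta_pos": [0,0,-3],"rotation": [0,0,0],"grip": 0.3},
    {"delta_pos": [0,0,-3],"rotation": [0,0,0],"grip": 0.3},
  ],
)

```text
t: 15.88
tcp_pos: [0.6088, -0.106, 0.2515]
tool_rot: [-3.141, 0.0, 2.94]
contact_force: [2.7, -3.4, -3.4]
grip_width: 0.0448
```

Request:
move_arm(
  increments=[
    {"delta_pos": [0,0,-1],"rotation": [0,0,0],"grip": 0.3},
    {"delta_pos": [0,0,-2],"rotation": [0,0,0],"grip": 0.3},
    {"delta_pos": [0,0,-2],"rotation": [0,0,0],"grip": 0.3},
  ],
)

```text
t: 16.25
tcp_pos: [0.6088, -0.106, 0.2512]
tool_rot: [-3.141, 0.002, 2.94]
contact_force: [0.6, -4.9, 3.4]
grip_width: 0.0449
```

Request:
move_arm(
  increments=[
    {"delta_pos": [0,0,0.8],"rotation": [0,0,0],"grip": 0.3},
    {"delta_pos": [0,0,0.8],"rotation": [0,0,0],"grip": 0.6},
    {"delta_pos": [0,0,0.8],"rotation": [0,0,0],"grip": 1},
    {"delta_pos": [0,0,0.8],"rotation": [0,0,0],"grip": 1},
    {"delta_pos": [0,0,0.8],"rotation": [0,0,0],"grip": 1},
  ],
)

```text
t: 16.88
tcp_pos: [0.6084, -0.1047, 0.2506]
tool_rot: [3.141, -0.001, 2.942]
contact_force: [0.1, -0.7, -0.6]
grip_width: 0.0857
```

Request:
move_arm(
  increments=[
    {"delta_pos": [0,0,0],"rotation": [0,0,0],"grip": 1},
    {"delta_pos": [0,0,30],"rotation": [0,0,0],"grip": 1},
    {"delta_pos": [0,0,70],"rotation": [0,0,0],"grip": 1},
    {"delta_pos": [0,0,110],"rotation": [0,0,0],"grip": 1},
    {"delta_pos": [0,0,110],"rotation": [0,0,0],"grip": 1},
  ],
)

```text
t: 17.5
tcp_pos: [0.6101, -0.1044, 0.3645]
tool_rot: [3.14, 0.007, 2.941]
contact_force: [-0.3, 0.1, 0.4]
grip_width: 0.0854
```

```bash
python3 - <<'E'
from h import *
eyes.camera("top")
s=status.observe();print(s["t"],s["tcp_pos"],s["contact_force"],s["grip_width"]); np.save("c6.npy",eyes.calibration("wrist"))
for n in ["wrist","scene"]:
  im=eyes.camera(n)[:,:,::-1]; cv2.imwrite(f"pics/{n}6.png",im)
b=cv2.imread("pics/scene6.png")[160:265,180:280]; b=cv2.resize(b,None,fx=3.8,fy=3.8,interpolation=2); w=cv2.imread("pics/wrist6.png")[:,60:460]
cv2.imwrite("pics/s6.png",np.hstack([b[:384],w]))
E
```

```text
17.55 [ 0.60909557 -0.10487519  0.36206354] [-0.15571423  0.2942975  -0.68883572] 0.08554527659575803
```

View pics/s6.png

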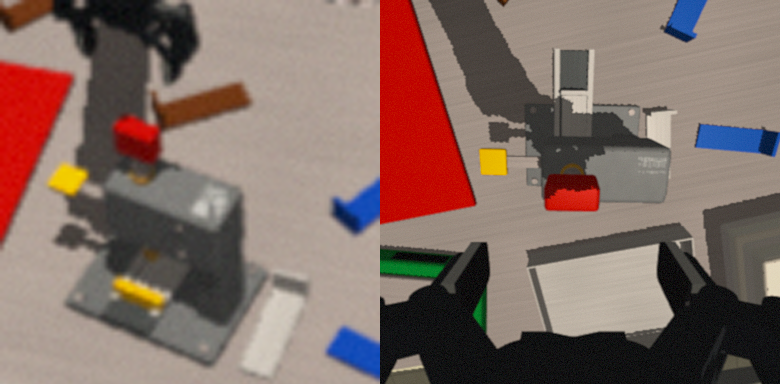

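Request:
move_arm(
  increments=[
    {"delta_pos": [-8,-40,0],"rotation": [0,0,0],"grip": 0.5},
    {"delta_pos": [-17,-80,0],"rotation": [0,0,0],"grip": 0},
    {"delta_pos": [-21,-98,0],"rotation": [0,0,0],"grip": 0},
    {"delta_pos": [-21,-98,-40],"rotation": [0,0,0],"grip": 0},
    {"delta_pos": [-21,-98,-90],"rotation": [0,0,0],"grip": 0},
  ],
)

```text
t: 18.27
tcp_pos: [0.5881, -0.2023, 0.27]
tool_rot: [3.14, 0.002, 2.942]
contact_force: [0.8, -0.5, -0.5]
grip_width: 0.0001
```

Request:
move_arm(
  increments=[
    {"delta_pos": [0,0,-50],"rotation": [0,0,0],"grip": 0},
    {"delta_pos": [0,0,-85],"rotation": [0,0,0],"grip": 0},
    {"delta_pos": [0,0,-105],"rotation": [0,0,0],"grip": 0},
    {"delta_pos": [0,0,-105],"rotation": [0,0,0],"grip": 0},
  ],
)

```text
t: 18.77
tcp_pos: [0.5861, -0.2021, 0.1633]
tool_rot: [3.14, -0.005, 2.943]
contact_force: [0.1, -0.3, -0.8]
grip_width: 0.0001
```

```bash
python3 - <<'E'
from h import *
s=status.observe();print(s["t"],s["tcp_pos"],s["contact_force"],s["grip_width"])
for n in ["wrist","scene"]:
  im=eyes.camera(n)[:,:,::-1]; cv2.imwrite(f"pics/{n}7.png",im)
b=cv2.imread("pics/scene7.png")[160:265,180:280]; b=cv2.resize(b,None,fx=3.8,fy=3.8,interpolation=2); w=cv2.imread("pics/wrist7.png")[:,60:460]
cv2.imwrite("pics/s7.png",np.hstack([b[:384],w]))
E
```

```text
18.775 [ 0.58614913 -0.2021306   0.16325508] [ 0.07212907 -0.32263489 -0.80608452] 6.53381004503462e-05
```

View pics/s7.png

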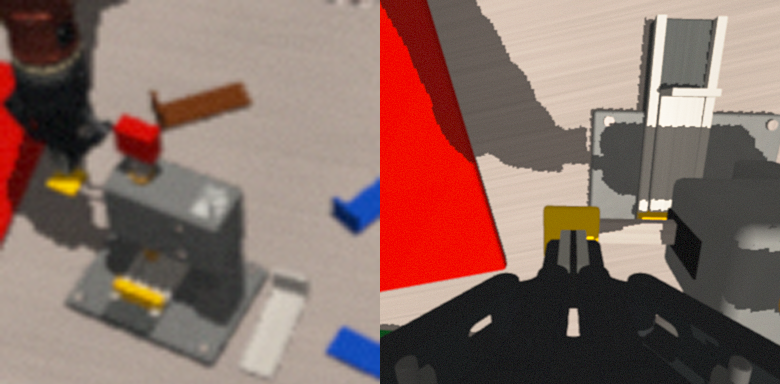

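Request:
move_arm(
  increments=[
    {"delta_pos": [0,0,-8],"rotation": [0,0,0],"grip": 0},
    {"delta_pos": [0,0,-14],"rotation": [0,0,0],"grip": 0},
    {"delta_pos": [0,0,-18],"rotation": [0,0,0],"grip": 0},
    {"delta_pos": [0,0,-21],"rotation": [0,0,0],"grip": 0},
  ],
)

```text
t: 19.38
tcp_pos: [0.5875, -0.2037, 0.1454]
tool_rot: [-3.141, 0.0, 2.941]
contact_force: [-2.7, -1.0, 5.8]
grip_width: 0.0002
```

Request:
move_arm(
  increments=[
    {"delta_pos": [0,0,-3],"rotation": [0,0,0],"grip": 0},
    {"delta_pos": [0,0,-6],"rotation": [0,0,0],"grip": 0},
  ],
)

```text
t: 19.62
tcp_pos: [0.5876, -0.2038, 0.1392]
tool_rot: [-3.141, 0.001, 2.94]
contact_force: [-1.1, -1.5, 3.9]
grip_width: -0.0001
```

Request:
move_arm(
  increments=[
    {"delta_pos": [0,0,-3],"rotation": [0,0,0],"grip": 0},
    {"delta_pos": [0,0,-6],"rotation": [0,0,0],"grip": 0},
  ],
)

```text
t: 19.88
tcp_pos: [0.5878, -0.2032, 0.1322]
tool_rot: [3.141, 0.0, 2.941]
contact_force: [0.3, -0.5, 2.7]
grip_width: 0.0002
```

```bash
python3 - <<'E'
from h import *
s=status.observe();print(s["t"],s["tcp_pos"],s["contact_force"],s["grip_width"])
for n in ["wrist","scene"]:
  im=eyes.camera(n)[:,:,::-1]; cv2.imwrite(f"pics/{n}8.png",im)
b=cv2.imread("pics/scene8.png")[160:265,180:280]; b=cv2.resize(b,None,fx=3.8,fy=3.8,interpolation=2); w=cv2.imread("pics/wrist8.png")[:,60:460]
cv2.imwrite("pics/s8.png",np.hstack([b[:384],w]))
E
```

```text
19.875 [ 0.58776677 -0.20323318  0.13222753] [ 0.2624033  -0.48729567  2.72521099] 0.00015341564054309982
```

View pics/s8.png

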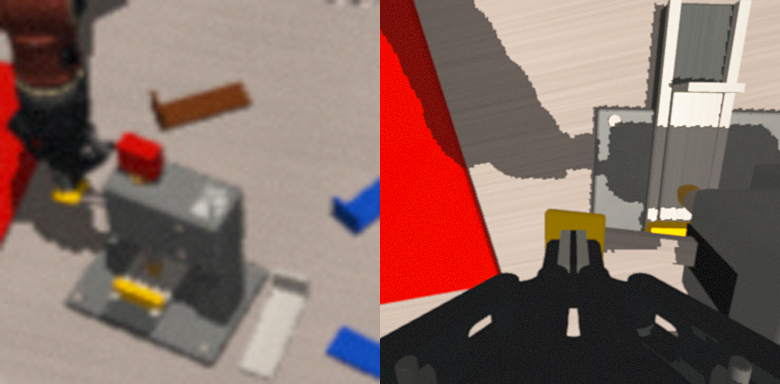

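The red grip has dropped back to rest, at row 155 in the crop against 140 before, so the striker has fired. Next I retreat straight up.

Request:
move_arm(
  increments=[
    {"delta_pos": [0,0,15],"rotation": [0,0,0],"grip": 0},
    {"delta_pos": [0,0,40],"rotation": [0,0,0],"grip": 0},
    {"delta_pos": [0,0,90],"rotation": [0,0,0],"grip": 0},
    {"delta_pos": [0,0,150],"rotation": [0,0,0],"grip": 0},
    {"delta_pos": [-40,0,200],"rotation": [0,0,0],"grip": 0},
  ],
)

```text
t: 20.6
tcp_pos: [0.5501, -0.2022, 0.3344]
tool_rot: [3.139, 0.004, 2.943]
contact_force: [-0.6, -0.9, 0.8]
grip_width: -0.0
```

Request:
move_arm(
  increments=[
    {"delta_pos": [-50,10,0],"rotation": [0,0,0],"grip": 0},
    {"delta_pos": [-80,20,0],"rotation": [0,0,0],"grip": 0},
    {"delta_pos": [-80,20,0],"rotation": [0,0,0],"grip": 0},
    {"delta_pos": [-80,20,0],"rotation": [0,0,0],"grip": 0},
  ],
)

```text
t: 21.1
tcp_pos: [0.4692, -0.1835, 0.332]
tool_rot: [-3.141, 0.002, 2.941]
contact_force: [-0.1, 0.1, 0.5]
grip_width: 0.0003
```

```bash
python3 - <<'E'
from h import *
s=status.observe();print(s["t"],s["tcp_pos"],s["contact_force"])
for n in ["wrist","scene"]:
  c=eyes.calibration(n); np.save("c9.npy",c) if n=="wrist" else 0
  im=eyes.camera(n)[:,:,::-1]; cv2.imwrite(f"pics/{n}9.png",im)
b=cv2.imread("pics/scene9.png")[160:265,180:280]; b=cv2.resize(b,None,fx=3.8,fy=3.8,interpolation=2); w=cv2.imread("pics/wrist9.png")[:,110:510]
cv2.imwrite("pics/s9.png",np.hstack([b[:384],w]))
E
```

```text
21.1 [ 0.46916859 -0.18351671  0.33204895] [-0.05485054  0.07807853  0.48691223]
```

View pics/s9.png

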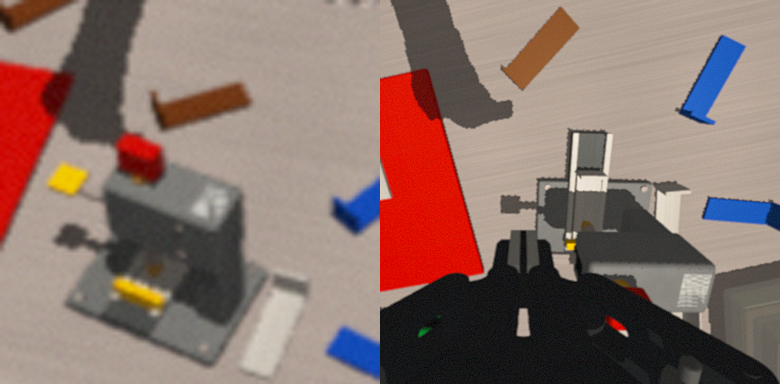

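```bash
python3 - <<'E'
from h import *
a=cv2.imread("pics/wrist9.png")[120:260,260:400]; cv2.imwrite("pics/w9c.png",cv2.resize(a,None,fx=4,fy=4,interpolation=2))
c=np.load("c9.npy",allow_pickle=True).item(); q=[0.6083,-0.1050,-0.2]
for p,z in [((320,169),.02),((320,177),.056),((320,132),.028)]:
    X=atz("wrist",p,z,c); print(np.round(1000*R.from_euler('z',-q[2]).apply(X-[q[0],q[1],0]),1))
E
```

```text
[-90.4   4.9  20. ]
[-86.5  -2.9  56. ]
[-150.2   -1.    28. ]
```

View pics/w9c.png

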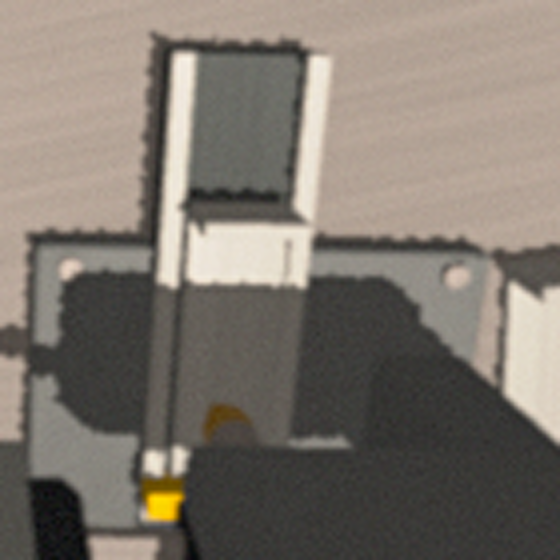

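```bash
python3 -c "
from bench import hand_in,status
print(status.observe()['t'],hand_in())"
```

```text
the job is handed in; nothing more can be done
21.2 None
```

The lot mark is stamped and the job was handed in at about 21 s. `hand_in` gives no verdict, so the results below come from my own readings and pictures.

- **Tag:** I pushed it by its lip until it met the stop firmly. The push force rose from about 1 N to 11 N, and the lip's back face read −90 mm, as it should with the tag home. After firing, two lip readings gave −90.4 mm and −86.5 mm. The second came from a roughly placed pixel. By eye in the enlarged crop it sits at about −89.5 mm, which still counts as home, though I did not recompute that figure.
- **Cocking:** I drew the red grip up in small steps until it just touched the rubber buffer, adding about 2 N. Easing down, the pull fell away and the grip stayed up. It was still up in the picture after I let go.
- **Firing:** Pressing the yellow trigger took a peak of about 6 N. The last pictures show the grip back at rest and the trigger up. The arm is clear, with its force reading near zero.
- **Not checked:** I did not measure the bystanders. The arm touched none of them, and those in view in the last pictures showed no visible movement. One wrist picture, taken before the arm had settled, disagreed by about 7 mm, so I retook it at rest.

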